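# Load the microscope sample carrier and press start

### The arm

A 6-joint arm with a two-finger parallel gripper is mounted at the origin on the work surface. World frame = base frame: x ahead of the robot, y to its left, z up, the work surface at z = 0. Lengths are in m, angles in degrees, forces in N, time in s.
With the tool pointing down it reaches from about 0.375 to 0.9 m from the base axis. Payload 3.1 kg.
Tool frame: the origin (TCP) lies on the centre line of the jaws, within the pads' length; the fingertips stand 22 mm ahead of it and the grasp point (between the pads) lies 3 mm ahead of it; y points along the fingers, z is the direction in which the jaws open and shut, and the axes are right-handed (so a half turn about y gives the same grasp; the last joint's range is limited). The gripper opens to 87 mm and grips with 3 to 60 N. Pads are 19 mm wide; open, the fingers measure 117 mm over their backs; the gripper's body (75 mm by 190 mm) begins 51 mm behind the grasp point.
Start: joints at [56.064, 30.224, 82.088, -0, 67.689, -10.227], TCP at [0.251, 0.572, 0.245] pointing down, gripper open.
Joint ranges: [-176.69, 176.69], [-43.24, 126.21], [12.49, 139.97], [-82, 262], [0, 151.66], [-163.58, 163.58]. Speed limits (degrees/s): [159.86, 159.86, 180, 180, 180, 180].

### API

Orientations are given as a 3x3 rotation matrix whose columns are the frame's x, y, z axes.
In Python, from rig import bot gives the robot as it stands.
- The arm moves only by the tool jog_arm, never from a script. Its argument "motion" is one flat list of numbers, 6 for each row, row after row: the shift along the tool's x, y, z in mm, then the turn, a rotation vector about the tool's x, y, z in degrees. A call has 1 to 20 rows; each row is the pose to reach, as a shift and turn from the pose commanded when the call began, along the tool's axes at that moment; what a row does not reach only later rows make up. A row lasts 1/8 s, in which the tool goes at most 62.5 mm and 10.7 degrees, less where a joint would pass 70% of its speed; a pose out of reach is approached as far as the arm can. A call with a gripper value outside its range is refused whole. "gripper" is the opening, from 0 (shut) to 1 (fully open), set as the call begins (left out, the last holds). The fingers move at their own pace and stop on an object; the grip force is fixed at half the most. Time passes only in rows, so rows that repeat a pose let the fingers close. It gives the time, the measured TCP pose, the force and the opening at its end, in the units of the state.
- bot.read_state(): the state, without advancing time (a new reading comes with each control period).
- bot.capture(name): name is "scene" or "top"; returns (picture, depth): 384x512x3 uint8, red, green, blue; 384x512 float32, m along the optical axis (not along the pixel's ray), 0 where there is no reading.
- bot.get_calibration(name): a dict with "mtx" (3x3 intrinsics, pixels), "pose" (4x4, takes a point from camera to world coordinates). Camera axes: x right, y up, looking along -z (the intrinsics and any distortion apply to the point x, -y, -z); pixel columns grow to the right and rows downward; lengths in m; the calibration is good to about 2 mm. A picture is of the moment at which its call begins. get_calibration takes no time and is no camera call.
- bot.hand_in(): hands the job in, once; it reports no verdict.
The state is a dict: "time_s": time; "joint_positions": joint angles; "qvel": joint speeds; "tau": joint torques, N m; "position": TCP position; "tcp_rot": TCP orientation; "force": force on the tool from outside, world axes, zero at the start; "moment": the same for the moment, N m; "opening": opening from 0.0 (shut) to 1.0 (fully open).
Only numpy, scipy, OpenCV 4.12 (cv2) and the standard library are available. Lean on these libraries where they do the work, as an engineer would, in place of code of your own. Each camera call takes 0.05 s, during which the arm holds its last target.

### The job

Using only your fingertips, push the white sample carrier along its channel under the microscope until it is fully home against the end stop; do not lift it. Then gently press the blue button on the control box well down to start the scan, and draw the hand back clear of everything. Do not press blue before the carrier is home, leave the red, yellow and green buttons unpressed, and do not disturb the amber vial, the screwdriver or the round dish.

Things in the scene. Friction and masses are not known exactly. Their poses are not given: they have to be found in the camera images.
- scope: Black microscope and its loading channel, fixed. Origin: underside, on the channel's centre line; +y is the way to push the carrier, z up. Base plate 150 mm wide (x), y -105 to 365 mm, top at z = 12 mm. Two aluminium rails, inner faces at x = -48 and 48 mm, tops at z = 34 mm, y -90 to 180 mm. Column 110 mm wide, y 240 to 340 mm, 300 mm tall.
- stop (a point): Middle of the face of the steel end stop across the channel's far end, which the carrier's far end meets when home: scope frame (0, 180, 28) mm. The stop's top is 45 mm above the bench.
- objective (a point): Lowest point of the objective hanging over the channel, 83 mm above the bench: scope frame (0, 140, 83) mm. The barrel above it is up to 52 mm across and hangs from an arm 85 mm wide that runs from y = 115 mm to the column, underside 250 mm above the bench.
- carrier_home (a point): Where the carrier's origin is when the carrier is fully home against the end stop: scope frame (0, +100, 12) mm; same axes as the scope.
- carrier: Loose white plastic sample carrier with a glass slide on top: 88 mm wide (x), 160 mm long (y), 28 mm tall (32 mm at the slide), 0.35 kg give or take; stands on the base plate in the channel with 4 mm play each side. Origin: centre of its underside. It starts 50 to 90 mm short of home and slides with 1 to 6 N of push, staying where it is left.
- push_face (a point): Middle of the carrier's flat, dark near-end face (88 mm wide, 28 mm tall), the face to push against, 15 mm above the carrier's underside; the carrier's home is in the +y direction of the carrier.
- control_box: Beige fixed control box, 150 x 150 mm, 45 mm tall (46.5 mm with the dark top plate), with four round push buttons on top in a square of 64 mm spacing; which colour is where varies. Origin: centre of its underside.
- blue (a joint): Travel of the blue button in m: 0 up, 0.010 fully down. This is the one to press: it counts as pressed beyond 0.006 m; the spring pushes back with 1.5 N at the top, 3.6 N at 0.006 m and 5 N at the bottom, where it meets a hard stop; it springs back up when let go.
- blue_top (a point): Centre of the top of the blue button, a cap 26 mm across that stands 16 mm proud (6 mm when fully down) of its black housing, 38 mm across; 70.5 mm above the bench when up; z is up, and it moves down along vertical when pressed.
- red (a joint): Travel of the red button in m: 0 up, 0.010 fully down. Leave it alone.
- red_top (a point): Centre of the top of the red button, a cap 26 mm across that stands 16 mm proud (6 mm when fully down) of its black housing, 38 mm across; 70.5 mm above the bench when up; z is up, and it moves down along vertical when pressed.
- yellow (a joint): Travel of the yellow button in m: 0 up, 0.010 fully down. Leave it alone.
- yellow_top (a point): Centre of the top of the yellow button, a cap 26 mm across that stands 16 mm proud (6 mm when fully down) of its black housing, 38 mm across; 70.5 mm above the bench when up; z is up, and it moves down along vertical when pressed.
- green (a joint): Travel of the green button in m: 0 up, 0.010 fully down. Leave it alone.
- green_top (a point): Centre of the top of the green button, a cap 26 mm across that stands 16 mm proud (6 mm when fully down) of its black housing, 38 mm across; 70.5 mm above the bench when up; z is up, and it moves down along vertical when pressed.
- blue_base: Black fixed housing that carries the blue button; 38 mm across, 8 mm tall; origin at the centre of its underside, on the control box.
- vial: Loose amber jar with white cap, 34 mm across, 60 mm tall, standing on the bench. Origin: centre of its underside. Not to be disturbed.
- driver: Loose screwdriver with blue handle, 150 mm long, lying on the bench along its own x axis. Not to be disturbed.
- dish: Loose pale blue lidded round dish, 64 mm across, 22 mm tall, on the bench. Origin: centre of its underside. Not to be disturbed.
Things that resemble listed ones, but are neither listed nor needed, are in the scene too. Of the things like the carrier, leave any that is brown; of the rest the smaller one is meant.

How it is judged (in metres and radians):
On the way, in this order (a step that is already met when the one before it is completed fails the run):
1. the carrier is pushed home against the stop (y of carrier in the frame of carrier_home above -0.004 m and horizontal distance between carrier and carrier_home below 0.008 m), for 0.2 s.
2. the blue button is pressed down by the fingers (value of joint blue above 0.006 m and contact force between the fingers and blue_base above 0.5 N), for 0.05 s.
At the end, for the whole second after the job is handed in: The carrier lies at rest in its channel within 4 mm of the end stop, all four buttons are up (under 1.5 mm down), and the vial, screwdriver and dish are within 15 mm of where they started, the vial upright (all of step 1 and z of carrier in the frame of carrier_home below 0.004 m and linear speed of carrier below 0.01 m/s and value of joint each of blue, red, yellow, green below 0.0015 m and distance of each of vial, driver, dish from where it was at the start of the episode below 0.015 m and angle between vial's own z axis and vertical below 0.2 rad); the robot touches nothing.
It fails at once if the carrier is lifted (12 mm) or tipped (z of carrier in the frame of carrier_home above 0.012 m or angle between carrier's own z axis and vertical above 0.2 rad).
It fails at once if blue is pressed before the carrier is home (value of joint blue above 0.003 m and y of carrier in the frame of carrier_home below -0.006 m).
It fails at once if another button is pressed (more than 2 mm) (value of joint any of red, yellow, green above 0.002 m).
It fails at once if the blue button is pressed harder than 30 N (contact force between anything else and blue_base above 30 N).
It fails at once if the vial, screwdriver or dish is moved more than 15 mm or tipped (distance of any of vial, driver, dish from where it was at the start of the episode above 0.015 m or angle between vial's own z axis and vertical above 0.3 rad).
It also fails if it takes over 51 s, if anything falls off the work surface, if the arm or the gripper's body presses on something with over 40 N, if the wrist force passes 120 N, or if a joint passes its speed limit or range.

## Working session

There is one attempt and no reset: what is moved stays moved. The work goes in short steps, Python scripts to look and compute and a tool call to move; the robot and the scene stay as the last step left them, time stands still between calls to the robot, and variables do not carry over. Pictures are saved under pics/ and viewed, and the job is handed in when it is done.

Besides the shell and the picture viewer there is one more tool, called after "Request:" as name(argument=value, ...) on one line, values as JSON. jog_arm: Moves the arm, as the interface text tells. Its arguments: {"type":"object","properties":{"motion":{"type":"array","items":{"type":"number"}},"gripper":{"type":"number"}},"required":["motion"]}

```bash
mkdir -p pics; ls
python3 - <<'E'
from rig import bot
import cv2,numpy as np
s=bot.read_state();print({k:np.round(v,3).tolist() for k,v in s.items()})
for n in("scene","top"):
    p,d=bot.capture(n);cv2.imwrite(f"pics/{n}0.png",p[:,:,::-1]);np.save(f"{n}0.npy",d);c=bot.get_calibration(n);print(n,{k:np.round(v,4).tolist() for k,v in c.items()})
E
```

```text
pics
{'time_s': 0.0, 'joint_positions': [56.065, 30.279, 82.158, -0.001, 67.688, -10.229], 'qvel': [-0.041, 0.073, -0.02, 0.042, 0.058, -0.023], 'tau': [0.0, -44.004, -17.659, 0.063, 0.058, -0.0], 'position': [0.251, 0.572, 0.244], 'tcp_rot': [[0.916, -0.001, 0.402], [-0.402, -0.002, 0.916], [-0.0, -1.0, -0.002]], 'force': [-0.408, 0.385, 0.062], 'moment': [0.014, 0.033, 0.003], 'opening': 0.999}
scene {'mtx': [[368.9488, 0.0, 250.8025], [0.0, 368.9488, 192.1113], [0.0, 0.0, 1.0]], 'pose': [[0.6376, -0.4469, 0.6274, 1.1496], [0.7703, 0.3695, -0.5197, -0.5185], [0.0004, 0.8147, 0.5799, 0.6718], [0.0, 0.0, 0.0, 1.0]]}
top {'mtx': [[467.8066, 0.0, 249.7788], [0.0, 467.8066, 187.5732], [0.0, 0.0, 1.0]], 'pose': [[-0.0057, 0.9749, -0.2227, 0.2865], [-1.0, -0.0057, 0.0007, -0.0112], [-0.0005, 0.2227, 0.9749, 1.1426], [0.0, 0.0, 0.0, 1.0]]}
```

View pics/scene0.png

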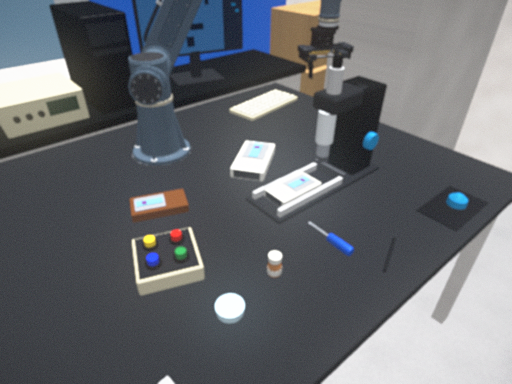

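View pics/top0.png

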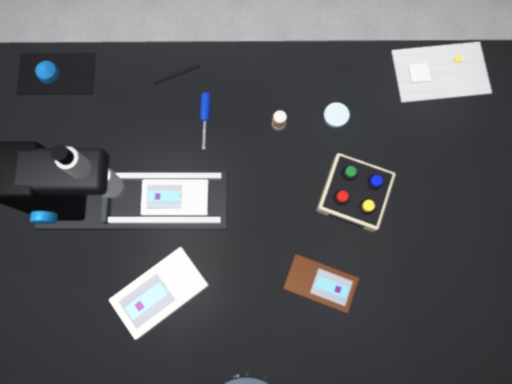

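```bash
cat > h.py <<'E'
from rig import bot
import cv2,numpy as np
def proj(n,P):
    c=bot.get_calibration(n);T=np.linalg.inv(c["pose"]);P=np.atleast_2d(P);q=P@T[:3,:3].T+T[:3,3]
    q=q*[1,-1,-1];u=q@np.array(c["mtx"]).T;return u[:,:2]/u[:,2:]
def onz(n,uv,z):
    c=bot.get_calibration(n);K=np.array(c["mtx"]);T=np.array(c["pose"]);uv=np.atleast_2d(np.array(uv,float))
    r=np.c_[uv,np.ones(len(uv))]@np.linalg.inv(K).T*[1,-1,-1]@T[:3,:3].T
    z=np.broadcast_to(z,len(uv));return T[:3,3]+r*((z-T[2,3])/r[:,2])[:,None]
def crop(img,x0,y0,x1,y1,k,out):
    cv2.imwrite(out,cv2.resize(img[y0:y1,x0:x1],None,fx=k,fy=k,interpolation=cv2.INTER_CUBIC))
E
python3 - <<'E'
from h import *
print(proj("top",[.251,.572,.245]),proj("scene",[.251,.572,.245]))
im=cv2.imread("pics/top0.png")
crop(im,30,150,240,240,3.8,"pics/c1.png"); crop(im,310,145,405,240,6,"pics/c2.png")
E
```

```text
[[-64.63206991 315.94157175]] [[322.26508266  69.79889729]]
```

View pics/c1.png

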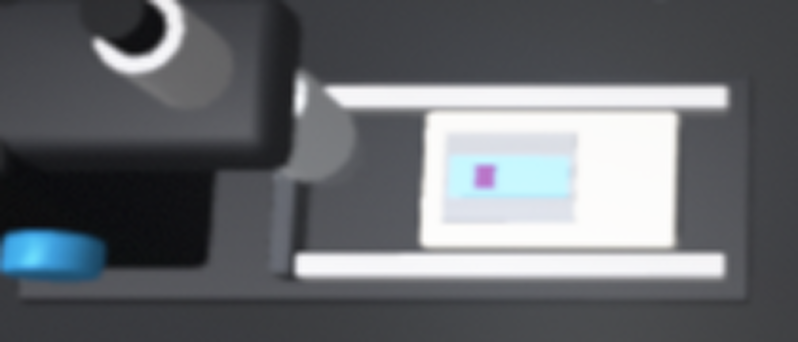

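View pics/c2.png

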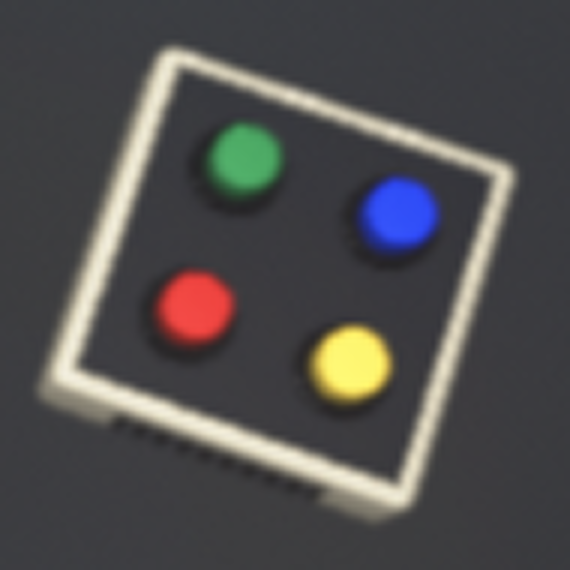

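The things like the carrier are the white one in the channel (175,197), the larger white one (158,292) and the brown one (321,284). The smaller white one, in the channel, is the one meant. Blue is at crop (399,213), which is full-image (376.5,180.5).

Run:
```python
from h import *
def C(p):return np.array(p,float)/3.8+[30,150]-.37
car=onz("top",C([(427,112),(678,112),(675,247),(421,246)]),.040);print("car",car.round(4).tolist(), np.linalg.norm(np.diff(car,axis=0),axis=1))
rl=onz("top",C([(727,87),(727,108),(724,254),(724,277),(295,254),(295,277)]),.034);print("rails",rl.round(4).tolist())
b=onz("top",np.array([(399,213),(245,158),(196,307),(351,363)])/6+[310,145]-.42,.0705);print("buttons b g r y",b.round(4).tolist(),np.linalg.norm(b-np.roll(b,-1,0),axis=1))
print("base",onz("top",C([(747,298),(747,80),(20,298)]),.012).round(4).tolist())
# scene view
print("vial,driver,dish",onz("top",[(280,117),(205,105),(204,145),(337,114)],[.05,.015,.01,.02]).round(3).tolist())
# depth check
d=np.load("top0.npy");c=bot.get_calibration("top");K=c["mtx"];T=c["pose"]
v,u=np.mgrid[:384,:512];z=d;P=np.stack([(u-K[0,2])*z/K[0,0],-(v-K[1,2])*z/K[1,1],-z],-1)@T[:3,:3].T+T[:3,3]
for n,(x,y) in dict(car=(195,197),blue=(376,180),bench=(250,250)).items():print(n,P[y,x].round(4))
im=cv2.imread("pics/scene0.png")
crop(im,230,140,400,225,4.5,"pics/c3.png");crop(im,120,220,215,300,7,"pics/c4.png")
```

```text
car [[0.561, 0.2495, 0.04], [0.5601, 0.0891, 0.04], [0.4728, 0.0898, 0.04], [0.4743, 0.2493, 0.04]] [0.16038542 0.08732014 0.15955794]
rails [[0.578, 0.0583, 0.034], [0.564, 0.0582, 0.034], [0.4691, 0.0594, 0.034], [0.4545, 0.0592, 0.034], [0.4707, 0.33, 0.034], [0.456, 0.3291, 0.034]]
buttons b g r y [[0.5478, -0.3101, 0.0705], [0.5705, -0.2507, 0.0705], [0.5106, -0.2284, 0.0705], [0.488, -0.2875, 0.0705]] [0.06353992 0.06402098 0.06325586 0.06397389]
base [[0.4442, 0.0458, 0.012], [0.5884, 0.0466, 0.012], [0.4469, 0.511, 0.012]]
vial,driver,dish [[0.715, -0.088, 0.05], [0.763, 0.102, 0.015], [0.657, 0.103, 0.01], [0.734, -0.236, 0.02]]
car [0.5151 0.1195 0.0438]
blue [ 0.5477 -0.3095  0.0718]
bench [ 0.3914 -0.0117  0.0048]
```

View pics/c3.png

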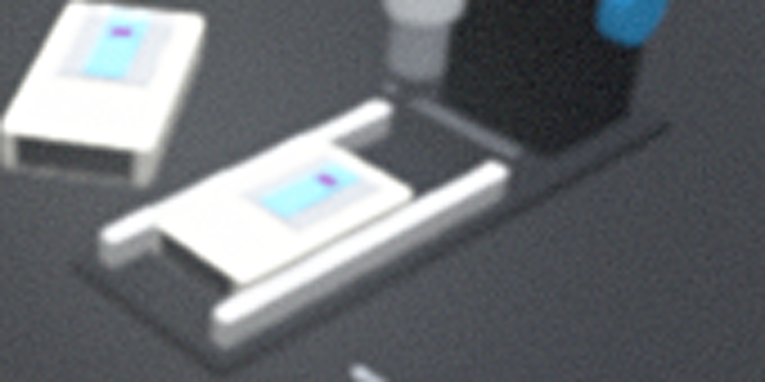

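View pics/c4.png

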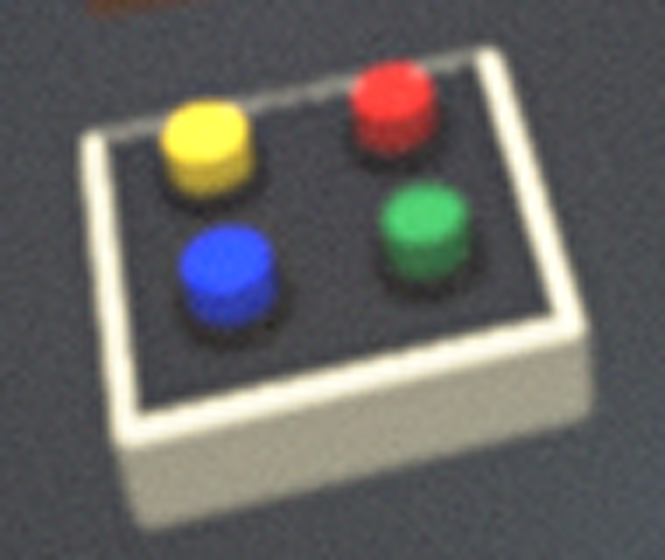

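Request:
jog_arm(motion=[33,0,-43,0,7,0,66,0,-85,0,13,0,98,0,-128,0,20,0,131,0,-170,0,27,0,164,0,-213,0,33,0,197,0,-256,0,40,0,230,0,-298,0,47,0,262,0,-341,0,53,0,295,0,-383,0,60,0,328,0,-426,0,66.6,0,360,0,-414,0,66.6,0,392,0,-401,0,66.6,0,424,0,-388,0,66.6,0,455,0,-376,0,66.6,0,455,0,-376,0,66.6,0,455,0,-376,0,66.6,0], gripper=0)

```text
time_s: 2.1
position: [0.5154, 0.0452, 0.2439]
tcp_rot: [[-0.005, -0.003, 1.0], [-1.0, 0.0, -0.005], [-0.0, -1.0, -0.003]]
force: [0.2, 0.5, -0.2]
opening: 0.007
```

Request:
jog_arm(motion=[0,40,0,0,0,0,0,80,0,0,0,0,0,115,0,0,0,0,0,145,0,0,0,0,0,170,1,0,0,0,0,188,1,0,0,0,0,198,1,0,0,0,0,198,1,0,0,0,0,198,1,0,0,0])

```text
time_s: 3.22
position: [0.5179, 0.045, 0.0473]
tcp_rot: [[-0.005, 0.001, 1.0], [-1.0, -0.0, -0.005], [0.0, -1.0, 0.001]]
force: [0.3, -1.2, 0.6]
opening: 0.005
```

Run:
```python
from h import *
p,d=bot.capture("top");im=p[:,:,::-1].copy();crop(im,90,150,250,240,5,"pics/c5.png")
p,d=bot.capture("scene");im=p[:,:,::-1].copy();crop(im,200,100,400,240,4,"pics/c6.png")
```

```text
(no output)
```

View pics/c6.png

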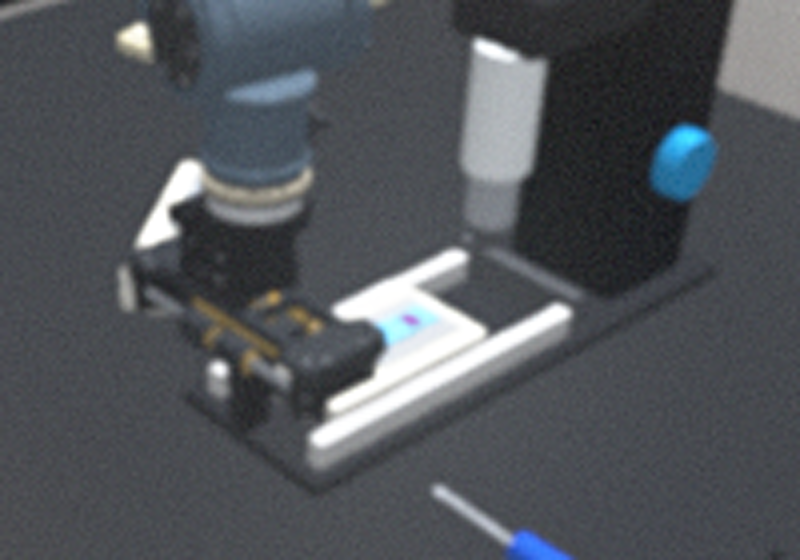

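View pics/c5.png

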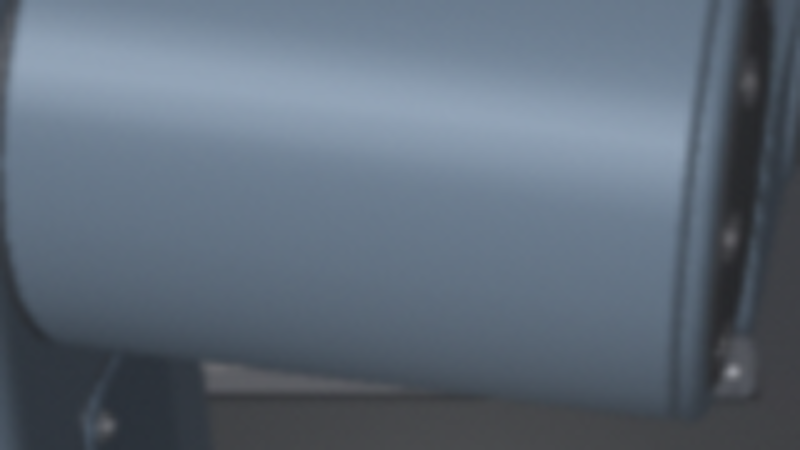

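Run:
```python
from h import *
p,d=bot.capture("top");cv2.imwrite("pics/top2.png",p[:,:,::-1])
c=bot.get_calibration("top");K=c["mtx"];T=c["pose"]
v,u=np.mgrid[:384,:512];z=d;P=np.stack([(u-K[0,2])*z/K[0,0],-(v-K[1,2])*z/K[1,1],-z],-1)@T[:3,:3].T+T[:3,3]
for y in range(80,330,20):
    print(y,[tuple((P[y,x]*100).round().astype(int).tolist()) for x in range(60,260,20)])
p,d=bot.capture("scene");cv2.imwrite("pics/scene2.png",p[:,:,::-1])
c=bot.get_calibration("scene");K=c["mtx"];T=c["pose"];z=d
P=np.stack([(u-K[0,2])*z/K[0,0],-(v-K[1,2])*z/K[1,1],-z],-1)@T[:3,:3].T+T[:3,3]
m=(P[...,2]>.24)&(P[...,2]<.6)&(P[...,0]>.3)&(P[...,0]<.65)&(P[...,1]<.26)&(d>0)
Q=P[m]
for a in np.arange(.24,.6,.03):
    q=Q[(Q[:,2]>a)&(Q[:,2]<a+.03)]
    if len(q):print(round(a,2),len(q),q.min(0).round(3),q.max(0).round(3))
```

```text
80 [(29, -1, 114), (84, 43, 1), (84, 38, 0), (84, 33, 0), (84, 28, 0), (84, 22, 1), (84, 17, 0), (84, 12, 0), (84, 7, 0), (84, 1, 0)]
100 [(79, 48, 0), (79, 43, 0), (78, 38, 0), (78, 33, 0), (78, 27, 0), (78, 22, 0), (78, 17, 0), (78, 12, 0), (78, 6, 0), (78, 1, 0)]
120 [(43, 15, 76), (43, 13, 76), (44, 12, 75), (44, 10, 75), (44, 9, 75), (73, 22, 0), (73, 17, 0), (72, 11, 1), (73, 6, 0), (73, 1, 0)]
140 [(41, 15, 77), (41, 13, 77), (41, 11, 77), (41, 10, 77), (41, 8, 77), (41, 6, 77), (42, 5, 76), (42, 3, 76), (42, 1, 76), (42, 0, 75)]
160 [(40, 15, 77), (40, 13, 77), (40, 11, 77), (40, 10, 77), (40, 8, 77), (40, 6, 77), (40, 5, 77), (40, 3, 77), (40, 1, 77), (40, 0, 75)]
180 [(38, 15, 76), (38, 13, 76), (38, 11, 76), (38, 10, 76), (38, 8, 76), (38, 6, 77), (38, 5, 77), (38, 3, 77), (38, 1, 77), (39, 0, 74)]
200 [(37, 15, 75), (37, 13, 75), (37, 12, 75), (37, 10, 75), (36, 8, 75), (36, 6, 75), (36, 5, 76), (36, 3, 76), (36, 1, 76), (42, 0, 47)]
220 [(35, 16, 73), (35, 14, 73), (36, 13, 71), (35, 11, 72), (35, 9, 73), (35, 7, 74), (35, 5, 74), (35, 3, 74), (35, 1, 74), (44, 1, 14)]
2
[... 543 characters left out ...]
0)]
320 [(26, 18, 65), (26, 17, 63), (26, 15, 63), (26, 14, 58), (25, 14, 47), (23, 19, 4), (23, 15, 0), (23, 11, 0), (23, 6, 0), (23, 1, 0)]
0.24 331 [0.5   0.006 0.24 ] [0.556 0.077 0.27 ]
0.27 350 [ 0.493 -0.017  0.27 ] [0.558 0.26  0.3  ]
0.3 529 [ 0.465 -0.021  0.3  ] [0.568 0.093 0.33 ]
0.33 888 [ 0.448 -0.02   0.33 ] [0.568 0.095 0.36 ]
0.36 906 [ 0.43  -0.016  0.36 ] [0.554 0.097 0.39 ]
0.39 724 [ 0.409 -0.012  0.39 ] [0.534 0.1   0.42 ]
0.42 687 [ 0.404 -0.009  0.42 ] [0.512 0.103 0.45 ]
0.45 778 [ 0.41  -0.007  0.45 ] [0.493 0.106 0.48 ]
0.48 586 [0.402 0.007 0.48 ] [0.478 0.091 0.51 ]
0.51 637 [0.393 0.006 0.51 ] [0.466 0.097 0.54 ]
0.54 184 [0.396 0.004 0.54 ] [0.462 0.095 0.549]
```

View pics/top2.png

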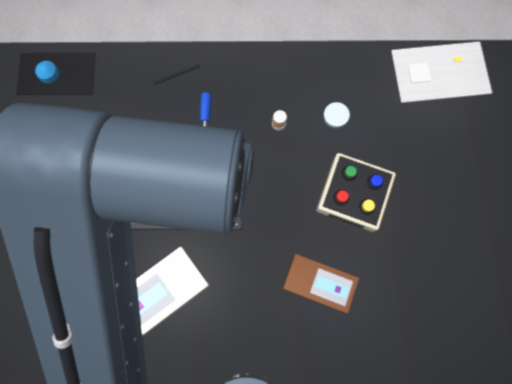

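View pics/scene2.png

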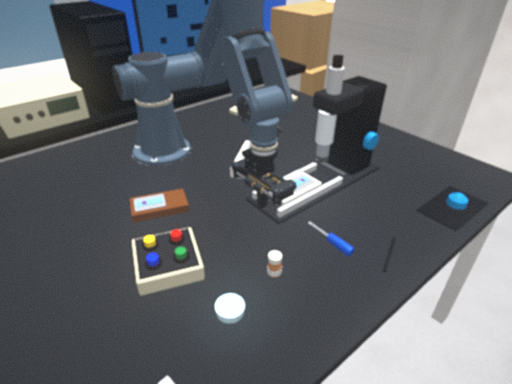

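Run:
```python
from h import *
for z in(.3,.35,.4,.45,.5):
    p=onz("top",[(66,154)],z); print(z,p.round(3),proj("scene",p).round(0))
```

```text
0.3 [[0.546 0.333 0.3  ]] [[347.  92.]]
0.35 [[0.53  0.313 0.35 ]] [[341.  74.]]
0.4 [[0.515 0.292 0.4  ]] [[334.  56.]]
0.45 [[0.5   0.272 0.45 ]] [[326.  36.]]
0.5 [[0.484 0.251 0.5  ]] [[319.  14.]]
```

Request:
jog_arm(motion=[-10,0,0,0,0,0,-20,0,0,0,0,0,-28,0,0,0,0,0,-34,0,0,0,0,0,-39,0,0,0,0,0,-44,0,0,0,0,0,-49,0,0,0,0,0,-54,0,0,0,0,0,-59,0,0,0,0,0,-64,0,0,0,0,0,-69,0,0,0,0,0,-74,0,0,0,0,0,-79,0,0,0,0,0,-84,0,0,0,0,0,-89,0,0,0,0,0,-94,0,0,0,0,0,-98,0,0,0,0,0,-100,0,0,0,0,0])

```text
time_s: 5.68
position: [0.5182, 0.1453, 0.0465]
tcp_rot: [[-0.005, -0.0, 1.0], [-1.0, -0.0, -0.005], [0.0, -1.0, -0.0]]
force: [0.5, -2.6, -0.4]
opening: 0.006
```

Request:
jog_arm(motion=[-2,0,0,0,0,0,-4,0,0,0,0,0,-6,0,0,0,0,0,-8,0,0,0,0,0,-9,0,0,0,0,0,-10,0,0,0,0,0,-11,0,0,0,0,0,-12,0,0,0,0,0])

```text
time_s: 6.68
position: [0.5183, 0.1571, 0.0465]
tcp_rot: [[-0.006, -0.0, 1.0], [-1.0, 0.0, -0.006], [-0.0, -1.0, -0.0]]
force: [0.2, -2.3, 0.1]
opening: 0.007
```

Run:
```python
from h import *
p,d=bot.capture("scene");im=p[:,:,::-1].copy();crop(im,230,100,400,225,4.5,"pics/c7.png")
```

```text
(no output)
```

View pics/c7.png

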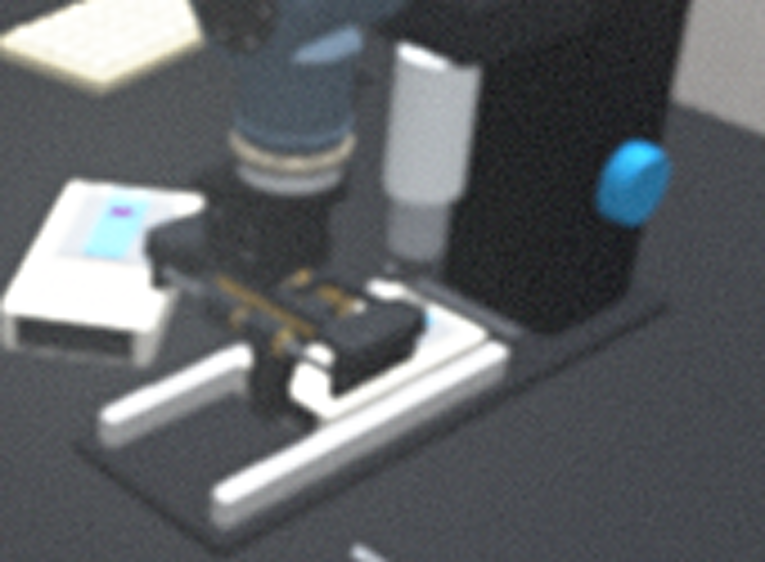

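The carrier is pushed nearly all the way: its far corner at crop (490,335) has a small gap left before the stop. I'll continue in 1 mm steps until the force rises.

Request:
jog_arm(motion=[-1,0,0,0,0,0,-2,0,0,0,0,0,-3,0,0,0,0,0,-3,0,0,0,0,0])

```text
time_s: 7.22
position: [0.518, 0.1586, 0.0466]
tcp_rot: [[-0.004, -0.001, 1.0], [-1.0, -0.002, -0.004], [0.002, -1.0, -0.001]]
force: [0.4, -8.1, 0.3]
opening: 0.005
```

Request:
jog_arm(motion=[-1,0,0,0,0,0,-1.5,0,0,0,0,0,-1.5,0,0,0,0,0,-1.5,0,0,0,0,0])

```text
time_s: 7.72
position: [0.518, 0.1587, 0.0466]
tcp_rot: [[-0.003, -0.002, 1.0], [-1.0, -0.004, -0.003], [0.004, -1.0, -0.002]]
force: [-0.3, -13.6, 0.3]
opening: 0.003
```

Request:
jog_arm(motion=[3,0,0,0,0,0,10,0,0,0,0,0,25,0,0,0,0,0,45,0,0,0,0,0,65,0,0,0,0,0,85,0,0,0,0,0,100,-20,0,0,0,0,115,-50,0,0,0,0,150,-80,0,0,0,0,200,-110,0,0,0,0,250,-130,0,0,0,0,300,-130,0,0,0,0,350,-130,0,0,0,0,350,-130,0,0,0,0,350,-130,0,0,0,0])

```text
time_s: 9.6
position: [0.5156, -0.1883, 0.1763]
tcp_rot: [[-0.006, -0.001, 1.0], [-1.0, 0.001, -0.006], [-0.001, -1.0, -0.001]]
force: [0.3, -0.2, 0.5]
opening: 0.004
```

Run:
```python
from h import *
p,d=bot.capture("top");cv2.imwrite("pics/top3.png",p[:,:,::-1]);crop(p[:,:,::-1].copy(),60,150,240,240,4.4,"pics/c8.png")
p,d=bot.capture("scene");im=p[:,:,::-1].copy();crop(im,230,140,400,225,4.5,"pics/c9.png")
```

```text
(no output)
```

View pics/top3.png

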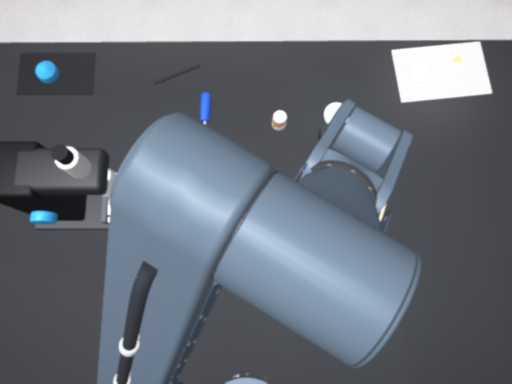

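View pics/c8.png

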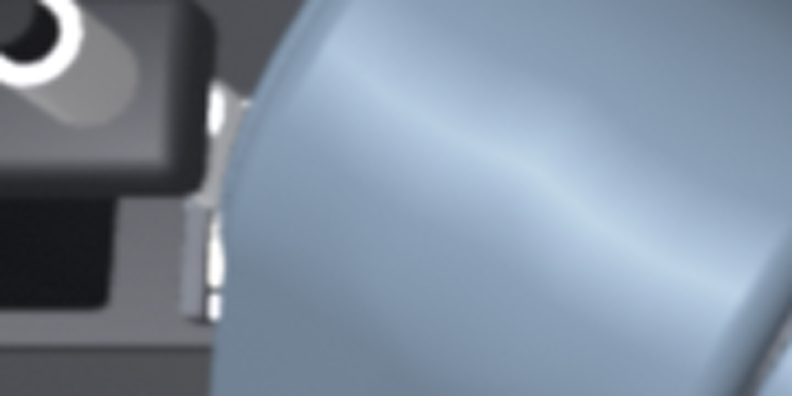

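View pics/c9.png

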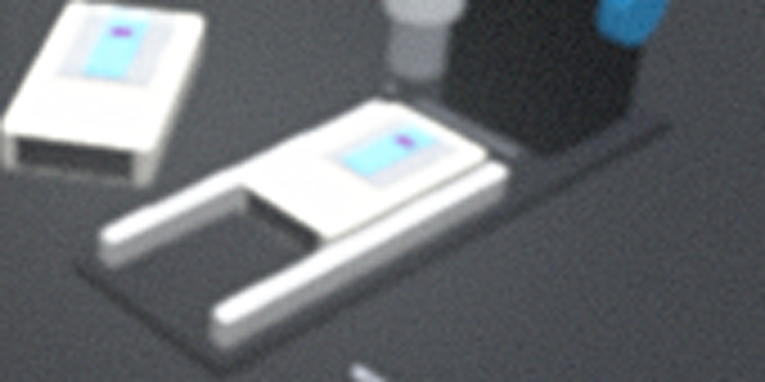

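Request:
jog_arm(motion=[30,0,8,0,0,0,60,0,16,0,0,0,90,0,24,0,0,0,112,0,30,0,0,0,121,0,33,0,0,0,121,20,33,0,0,0,121,40,33,0,0,0,121,55,33,0,0,0,121,65,33,0,0,0,121,70,33,0,0,0,121,70,33,0,0,0,121,70,33,0,0,0])

```text
time_s: 11.2
position: [0.5491, -0.3099, 0.1071]
tcp_rot: [[-0.005, 0.001, 1.0], [-1.0, -0.001, -0.005], [0.001, -1.0, 0.001]]
force: [0.1, -0.3, -0.5]
opening: 0.004
```

Run:
```python
from h import *
print(onz("scene",[(152.4,256.5)],.0705).round(4), bot.read_state()["force"])
p,d=bot.capture("scene");im=p[:,:,::-1].copy();crop(im,90,160,240,310,4,"pics/c10.png")
```

```text
[[ 0.5505 -0.3106  0.0705]] [ 0.11027062 -0.346143   -0.48718158]
```

View pics/c10.png

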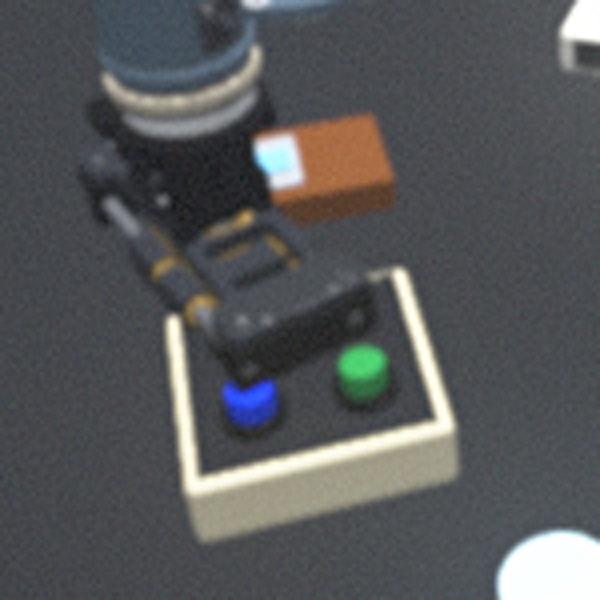

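Request:
jog_arm(motion=[0,5,0,0,0,0,0,10,0,0,0,0,0,14,0,0,0,0,0,17,0,0,0,0,0,19,0,0,0,0,0,20,0,0,0,0,0,20,0,0,0,0])

```text
time_s: 12.12
position: [0.5486, -0.3095, 0.0867]
tcp_rot: [[-0.005, -0.0, 1.0], [-1.0, 0.0, -0.005], [-0.0, -1.0, -0.0]]
force: [-1.3, 0.3, 2.5]
opening: 0.005
```

Request:
jog_arm(motion=[0,1,0,0,0,0,0,2,0,0,0,0,0,3,0,0,0,0,0,3,0,0,0,0])

```text
time_s: 12.62
position: [0.5486, -0.3095, 0.0835]
tcp_rot: [[-0.005, -0.0, 1.0], [-1.0, 0.0, -0.005], [-0.0, -1.0, -0.0]]
force: [-1.8, 0.4, 4.3]
opening: 0.001
```

Request:
jog_arm(motion=[0,1,0,0,0,0,0,1.5,0,0,0,0,0,1.5,0,0,0,0])

```text
time_s: 13.0
position: [0.5487, -0.3096, 0.0829]
tcp_rot: [[-0.005, -0.0, 1.0], [-1.0, 0.0, -0.005], [-0.0, -1.0, -0.0]]
force: [-3.2, 2.4, 9.2]
opening: 0.007
```

Run:
```python
from h import *
p,d=bot.capture("scene");im=p[:,:,::-1].copy();crop(im,90,160,240,310,4,"pics/c11.png")
```

```text
(no output)
```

View pics/c11.png

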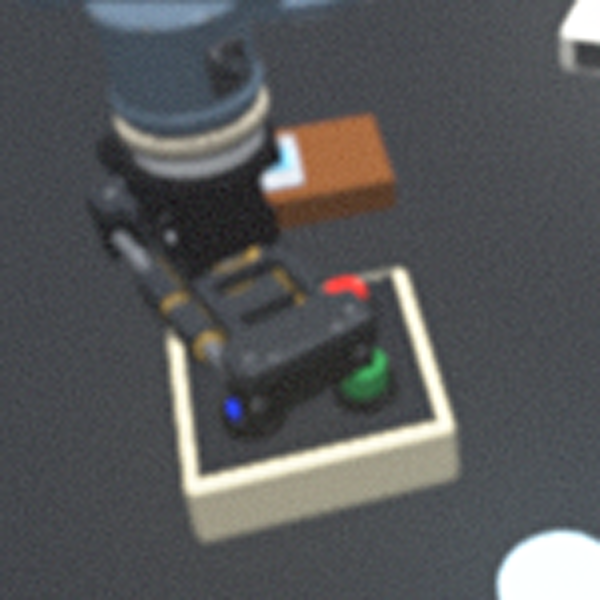

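The button is bottomed, with 9 N on the hard stop. Now I'll retreat up, then back out of the cameras' view.

Request:
jog_arm(motion=[0,-4,0,0,0,0,0,-10,0,0,0,0,0,-20,0,0,0,0,0,-40,0,0,0,0,0,-75,0,0,0,0,0,-115,0,0,0,0,0,-150,0,0,0,0,40,-160,-30,0,0,0,80,-160,-60,0,0,0,120,-160,-90,0,0,0,160,-160,-120,0,0,0,180,-160,-140,0,0,0,180,-160,-140,0,0,0,180,-160,-140,0,0,0,180,-160,-140,0,0,0])

```text
time_s: 14.92
position: [0.4088, -0.4879, 0.2421]
tcp_rot: [[-0.004, 0.0, 1.0], [-1.0, 0.0, -0.004], [-0.0, -1.0, 0.0]]
force: [0.3, 1.0, 0.0]
opening: 0.004
```

Run:
```python
from h import *
p,d=bot.capture("top");cv2.imwrite("pics/top4.png",p[:,:,::-1])
p,d=bot.capture("scene");cv2.imwrite("pics/scene4.png",cv2.resize(p[:,:,::-1],None,fx=1.5,fy=1.5))
s=bot.read_state();print(s["force"],s["qvel"],s["time_s"])
```

```text
[-0.54723895  0.43822402  0.4545085 ] [-0.12987201  0.05067543 -0.06379021 -0.10462855  0.07235943 -0.10317297] 15.025
```

View pics/top4.png

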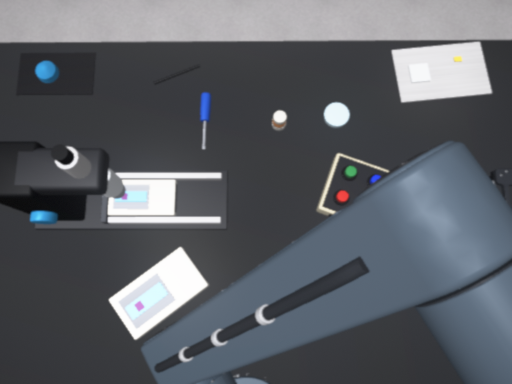

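View pics/scene4.png

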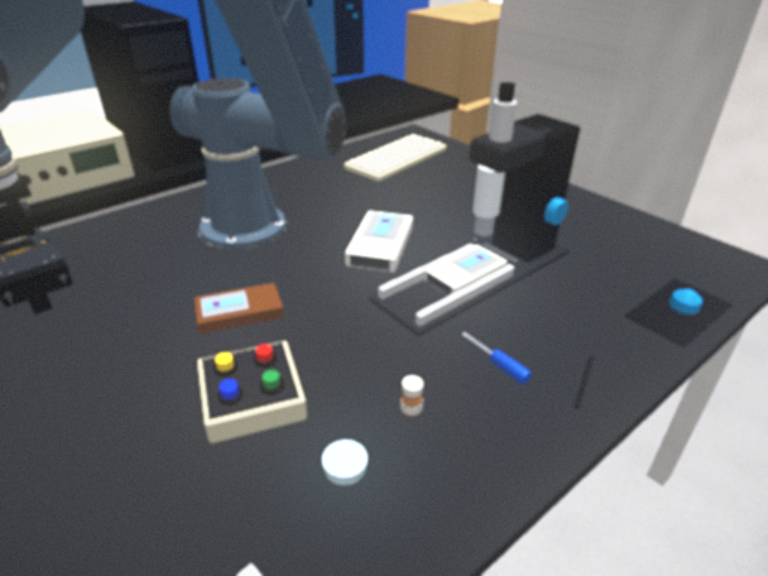

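Run:
```python
from h import *
print(onz("top",[(175.5,197)],.04).round(4)); print(bot.hand_in())
```

```text
[[0.5162 0.1669 0.04  ]]
the job is handed in; nothing more can be done
None
```

I pushed the smaller white carrier along its channel with closed fingertips until it met the end stop. Then I pressed blue to its bottom, drew the hand back to the right of everything, and handed the job in at about 15 s of the 51 s allowed. The hand-in reports no verdict.

- **Carrier:** at the stop the push force rose to 13.6 N with no further travel. The pictures show the carrier flush against the stop, square and flat in the channel. Its near end read y = 0.167 m against an expected 0.169–0.171 m. That is within the roughly 2 mm calibration accuracy plus my pixel reading, but 2–4 mm short on paper. The force and the pictures are my better evidence that it is home.
- **Blue button:** my travel estimate is about 9.6 mm, with about 9 N at the hard stop, under the 30 N limit.
- **Final state:** by eye in the last scene picture, all four buttons are up. The vial, screwdriver and dish look unmoved in the last pictures. The wrist force was back to noise level, so nothing is being touched.

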